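# Broken cork under the bench magnifier

## Robot

A 6-joint arm with a two-finger parallel gripper is mounted at the origin on a cart in front of the work surface, level with it; the furniture and walls round the work are solid. World frame = base frame: x ahead of the robot, y to its left, z up, the work surface at z = 0. Lengths are in m, angles in rad, forces in N, time in s.
With the tool pointing down it reaches from about 0.375 to 0.975 m from the base axis. Payload 3.8 kg.
Tool frame: the origin (TCP) lies midway between the tips of the shut fingers; the grasp point (between the pads) lies 19 mm behind it; z points along the fingers, y is the line along which they close (so a half turn about z gives the same grasp; the last joint's range is limited). The gripper opens to 85 mm and grips with 20 to 120 N. Pads are 22 mm wide; open, the fingers measure 114 mm over their backs; the gripper's body (76 mm by 85 mm) begins 54 mm behind the grasp point. The pads swing forward as they close: fully open they stand 13 mm farther back than shut.
Start: joints at [1.238, 0.264, 1.604, -0, 1.274, -0.037], TCP at [0.197, 0.646, 0.231] pointing down, gripper open.
Joint ranges: [-2.63, 2.63], [-0.94, 2.18], [0.31, 2.57], [-1.31, 4.45], [0, 2.66], [-2.55, 2.55]. Speed limits (rad/s): [2.57, 2.57, 3.14, 3.14, 3.14, 3.14].

## Interface

Orientations are given as a rotation vector (axis times angle).
In Python, from workcell import status, read_camera, workorder, masks_of gives the robot as it stands.
- The arm moves only by the tool drive_tool, never from a script. Its argument "rows" is a list of rows, each a list of 7 numbers: the turn, a rotation vector about the tool's x, y, z in degrees, then the shift along the tool's x, y, z in m, then the opening, from 0 (shut) to 1 (fully open). In form: [[ax, ay, az, tx, ty, tz, claw], ...]. A call has 1 to 8 rows; each row shifts and turns the commanded pose from where the row before left it, along the tool's axes as they then stand; what a row does not reach is not made up. A row lasts 1/12 s, in which the tool goes at most 41.7 mm and 7.16 degrees, less where a joint would pass 70% of its speed; a pose out of reach is approached as far as the arm can. A call is refused whole if a number of a shift passes 0.0417 or a number of a turn 7.16, either way. A call with a gripper value outside its range is refused whole. The fingers move at their own pace and stop on an object; "force" is the grip in N (left out, the last holds). Time passes only in rows, so rows that do not move let the fingers close. It gives the time, the measured TCP pose, the force, the opening and the grip force at its end, in the units of the state.
- status.read_state(): the state, without advancing time (a new reading comes with each control period).
- read_camera(name): name is "side" or "top" or "wrist"; returns a dict with "color" (480x640x3 uint8, red, green, blue), "intrinsics" (3x3 intrinsics, pixels), "D" ([k1, k2, p1, p2, k3] as OpenCV has them; the pictures are not rectified), "world_from_camera" (4x4, takes a point from camera to world coordinates); the wrist camera has in their place "mount" (4x4, takes a point from camera to tool coordinates, whose origin is the TCP and whose axes are the flange's). Camera axes: x right, y up, looking along -z (the intrinsics and any distortion apply to the point x, -y, -z); pixel columns grow to the right and rows downward; lengths in m; the calibration is good to about 2 mm. A picture is of the moment at which its call begins: read the wrist's pose just before it. There is no depth.
- workorder.finish_job(): hands the job in; it is judged then, once.
Trained networks look in a picture, given as the dict that the camera call returned (one of the last four; its "shot" number tells which), for a name from the list of things; names that differ only in an ending like _2 or _b are one class to them, and where a whole thing is asked for, a point or a joint stands for the part that bears it (a point fixed in the world has none). Each returns a list of dicts, best first, with "score" (0 to 1); they miss things now and then, are a little off and sometimes report something else, mostly with a low value. They report only what shows in the picture. A call takes as long as a camera call.
- masks_of(picture, name): "mask" (480x640 bool, what is visible of it) and "bbox" ([left, top, right, bottom] in pixels, round what is visible of it).
The state is a dict: "time": time; "q": joint angles; "joint_vel": joint speeds; "joint_torque": joint torques, N m; "tool_pos": TCP position; "tcp_rot": TCP orientation; "wrist_force": force on the tool from outside, world axes, zero at the start; "torque": the same for the moment, N m; "width": opening from 0.0 (shut) to 1.0 (fully open); "grip_force": force on a finger pad.
Only numpy, scipy, OpenCV 4.12 (cv2) and the standard library are available. Lean on these libraries where they do the work, as an engineer would, in place of code of your own. Each camera call takes 0.05 s, during which the arm holds its last target. There are 200 camera calls.

## Task

One of the corks on the tile has snapped off slantwise: stand that one upright in the middle of the magnifier's round white stage and leave the sound corks and everything else where they are. Then squeeze the lock button in the magnifier's grip, draw its telescoping arm out until the line engraved right round the bar (120 mm on the scale) stands at the mouth of the sleeve, so that the lens is over the cork. A spring pulls the arm home when it is let go, so finish still holding the grip there, steady, for the inspector to look at the break.

Things in the scene. Friction and masses are not known exactly. Their poses are not given: they have to be found in the camera images.
- cork_broken: the broken cork: brown, standing on the tile on its narrow end; round foot 21 mm across, 24 mm higher up; its top is a slanting break, 7 mm high on its -x side, 20 mm on its +x side, 13.5 mm in the middle, so its height is equal at both ends of its own y axis (best line to grip along); about 12 g; origin at the centre of its underside, z up
- cork_1: a sound cork, flat-topped, tapered, 26 mm across the top, 25 mm high, standing on the tile, about 65 mm or more between the corks' centres; stays there; origin at the centre of its underside
- cork_2: a sound cork, flat-topped, tapered, 26 mm across the top, 25 mm high, standing on the tile, about 65 mm or more between the corks' centres; stays there; origin at the centre of its underside
- cork_3: a sound cork, flat-topped, tapered, 26 mm across the top, 25 mm high, standing on the tile, about 65 mm or more between the corks' centres; stays there; origin at the centre of its underside
- cork_4: a sound cork, flat-topped, tapered, 26 mm across the top, 25 mm high, standing on the tile, about 65 mm or more between the corks' centres; stays there; origin at the centre of its underside
- tile: white glazed tile, fixed; 125 mm along its x, 195 mm along its y, 6 mm thick, no rim; the corks stand on it; origin under its centre
- magnifier: bench magnifier, fixed: foot plate 100 mm along its x, y from -340 to +55 mm, 12 mm high; column at y = -285 carries a sleeve (top 131 mm high at most), out of which the arm telescopes along +y; at home, past the sleeve's mouth (y = -200), come the black grip (y = -193 to -155) and the lens ring (centre y = -120, 62 mm across, 107 to 117 mm high). Origin on the worktop under the stage
- stage (a point): centre of the top of the round stage, a white disc 55 mm across in a steel bezel 62 mm across, 16 mm above the worktop
- mouth (a point): centre of the sleeve's mouth, 112 mm above the worktop; the scale is read here
- lens (a point): centre of the lens, 112 mm above the worktop; it moves with the arm
- handle: the arm's grip, a black block 38 mm long (its y, along which the arm draws out), 28 mm high; its plain back is 14 mm from the origin to +x; the metal lock button (28 mm long, 18 high) stands out to 24 mm from the origin on the -x side, 18 mm when pressed: squeeze along x from above, 38 mm wide, 32 squeezed, 40 mm free on either side. Origin at its centre, 112 mm above the worktop
- release (a joint): the lock button, m: 0 out (arm locked at home), 0.006 fully in; springs out, about 2 N to start and 6.5 N fully in; from 0.0045 its catch clears the collar. It needs to be in only while the arm leaves home (first 10 mm)
- boom (a joint): extension of the telescoping arm, m: 0 home, 0.120 when the line engraved right round the bar is at the mouth of the sleeve (short ticks every 10 mm, stop at 0.135); a spring draws it home with 3 to 4 N
- tweezers: steel tweezers, 131 mm, lying on the worktop; bystander, origin at its underside
- marker: marker pen, 128 mm, lying on the worktop; bystander, origin at its underside
- beaker_amber: small glass beaker, 59 mm across, 64 mm high; bystander, origin at its underside

How it is judged:
By the outcome, as a careful person would: the job done as asked, in the order asked, and still so for the second after the job is handed in, while the arm keeps its last pose, push and grip.
It also fails if it takes over 48 s, if anything falls off the work surface, if the arm or the gripper's body presses on something with over 40 N, if the wrist force passes 120 N, or if a joint passes its speed limit or range.

## Working session

There is one attempt and no reset: what is moved stays moved. The work goes in short steps, Python scripts to look and compute and a tool call to move; the robot and the scene stay as the last step left them, time stands still between calls to the robot, and variables do not carry over. Pictures are saved under pics/ and viewed, at most 10 in all, crops included, and the job is handed in when it is done.

Besides the shell and the picture viewer there is one more tool, called as name(argument=value, ...), one argument or row to a line, values as JSON. drive_tool: Moves the arm, as the interface text tells. Its arguments: {"type":"object","properties":{"rows":{"type":"array"},"force":{"type":"number"}},"required":["rows"]}

```bash
mkdir -p pics; ls; cat > h.py <<'E'
import numpy as np, cv2
from workcell import status, read_camera, workorder, masks_of
from scipy.spatial.transform import Rotation as R
def save(p,n): cv2.imwrite('pics/'+n+'.png',p['color'][:,:,::-1])
def wfc(p,s=None):
    if 'world_from_camera' in p: return np.array(p['world_from_camera'])
    T=np.eye(4);T[:3,:3]=R.from_rotvec(s['tcp_rot']).as_matrix();T[:3,3]=s['tool_pos'];return T@np.array(p['mount'])
def ray(p,uv,s=None):
    T=wfc(p,s);x,y=cv2.undistortPoints(np.array([[uv]],float),np.array(p['intrinsics']),np.array(p['D']))[0,0]
    d=T[:3,:3]@np.array([x,-y,-1.]);return T[:3,3],d/np.linalg.norm(d)
def atz(p,uv,z,s=None):
    o,d=ray(p,uv,s);return o+d*(z-o[2])/d[2]
def proj(p,X,s=None):
    T=np.linalg.inv(wfc(p,s));c=(T[:3,:3]@np.atleast_2d(X).T).T+T[:3,3]
    c=c*[1,-1,-1];return cv2.projectPoints(c,np.zeros(3),np.zeros(3),np.array(p['intrinsics']),np.array(p['D']))[0][:,0]
def tri(rs):
    A=0;b=0
    for o,d in rs:
        M=np.eye(3)-np.outer(d,d);A=A+M;b=b+M@o
    X=np.linalg.solve(A,b);return X,[np.linalg.norm((np.eye(3)-np.outer(d,d))@(X-o)) for o,d in rs]
E
python3 - <<'E'
from h import *
s=status.read_state();print(s)
for c in ['side','top','wrist']:
    p=read_camera(c);save(p,c+'0');print(c,np.round(wfc(p,s),3).tolist(),p['intrinsics'])
    for n in ['cork_broken','cork_1','tile','magnifier','handle','lens','stage']:
        try:
            for m in masks_of(p,n)[:5]:
                ys,xs=np.nonzero(m['mask']);print(' ',n,round(m['score'],2),m['bbox'],xs.mean().round(1),ys.mean().round(1),len(xs))
        except Exception as e: print(n,e)
E
```

```text
pics
{'time': 0.0, 'q': array([ 1.23811446e+00,  2.64757506e-01,  1.60538067e+00, -2.46091087e-05,
        1.27371241e+00, -3.68751571e-02]), 'joint_vel': array([-0.00118449,  0.00021189,  0.00145212, -0.00082574, -0.0008153 ,
        0.00055619]), 'joint_torque': array([-8.79706495e-04, -5.15124321e+01, -3.67314112e+01, -9.59098929e-05,
        1.30051357e-02, -1.81182514e-05]), 'tool_pos': array([0.19652238, 0.64498587, 0.22995551]), 'tcp_rot': array([-0.46289063, -3.10690575,  0.00349273]), 'wrist_force': array([-0.27059671,  0.93339457,  0.14025426]), 'torque': array([-0.03913205,  0.06924804, -0.02092162]), 'grip_force': 0.0, 'width': 0.9995764159411133}
side [[0.964, 0.176, -0.198, 0.328], [-0.265, 0.643, -0.719, -0.632], [0.001, 0.746, 0.666, 0.739], [0.0, 0.0, 0.0, 1.0]] [[436.82290077   0.         318.64568641]
 [  0.         436.82290077 238.8517439 ]
 [  0.           0.           1.        ]]
  cork_broken 0.63 [266.9, 343.1, 280.6, 406.4] 271.7 376.9 320
  cork_1 0.68 [255.0, 224.2, 265.2, 235.1] 257.4 227.2 93
  cork_1 0.55 [248.9, 204.6, 261.8, 218.1] 255.9 211.5 108
  
[... 1048 characters left out ...]
50.0, 295.1, 313.8] 248.8 279.9 5252
  magnifier 0.63 [355.5, 216.8, 586.6, 297.6] 459.4 256.4 10313
  handle 0.58 [434.6, 235.8, 497.6, 268.7] 463.1 252.1 1441
  lens 0.93 [434.7, 235.1, 497.6, 269.4] 463.3 252.3 1373
  stage 0.86 [351.0, 217.6, 586.3, 295.4] 459.5 256.4 10210
wrist [[0.291, -0.918, -0.269, 0.128], [0.957, 0.279, 0.086, 0.667], [-0.004, -0.282, 0.959, 0.372], [0.0, 0.0, 0.0, 1.0]] [[343.07742041   0.         313.55988093]
 [  0.         343.07742041 236.04645457]
 [  0.           0.           1.        ]]
  cork_1 0.87 [90.9, 453.4, 115.7, 478.9] 103.0 468.5 429
  cork_1 0.8 [99.0, 424.8, 119.1, 449.3] 107.0 437.7 225
  tile 0.84 [79.9, 426.0, 143.0, 480.0] 117.7 454.4 1439
```

```bash
python3 - <<'E'
import cv2
a=cv2.imread('pics/top0.png');cv2.imwrite('pics/v1.png',cv2.resize(a[180:340,190:600],None,fx=1.95,fy=1.95,interpolation=cv2.INTER_CUBIC))
b=cv2.imread('pics/side0.png');cv2.imwrite('pics/v2.png',cv2.resize(b[190:470,220:400],None,fx=2.1,fy=2.1,interpolation=cv2.INTER_CUBIC))
E
```

```text
(no output)
```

View pics/v1.png

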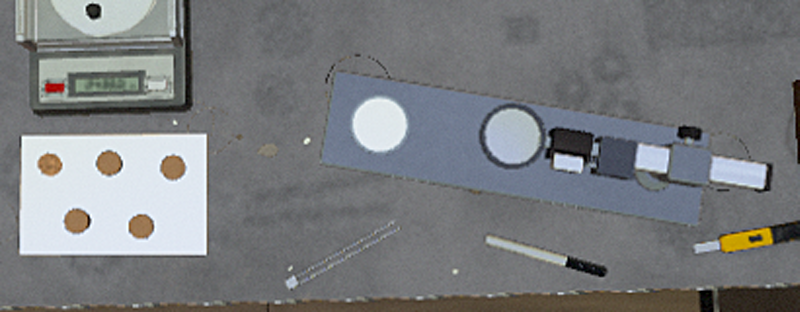

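View pics/v2.png

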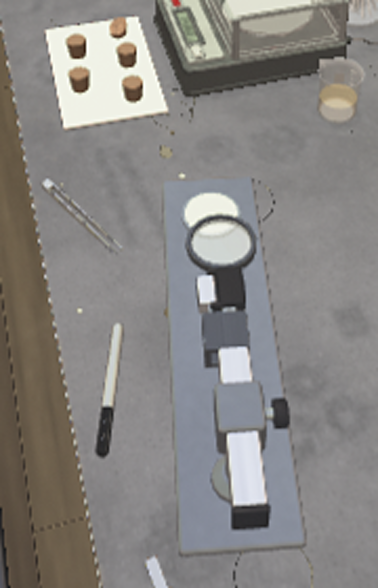

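```bash
cat > m1.py <<'E'
from h import *
P={c:read_camera(c) for c in ['top','side']}
def white(p,box):
    l,t,r,b=box;g=p['color'][t:b,l:r].min(2)
    n,lab,st,ce=cv2.connectedComponentsWithStats((g>190).astype(np.uint8))
    i=1+np.argmax(st[1:,4]);return ce[i]+[l,t],st[i]+np.array([l,t,0,0,0])
t,stt=white(P['top'],(355,215,430,275));print('stage top',t,stt)
print('stage@16', atz(P['top'],t,.016))
tile,stt=white(P['top'],(195,245,300,315));print('tile',tile,stt,atz(P['top'],tile,.006))
print('broken top',atz(P['top'],(215,264.3),.018),'side',atz(P['side'],(276.2,203),.018))
print('brk tri',tri([ray(P['top'],(215,264.3)),ray(P['side'],(276.2,203))]))
for uv in [(278.3,265.6),(262.3,296),(245.9,264.3),(229,293)]:print('cork',atz(P['top'],uv,.031).round(4))
# magnifier outline, foot plate corners from view (crop->px)
f=lambda x,y:(190+x/1.95,180+y/1.95)
c=[atz(P['top'],f(*k),.012) for k in [(339,71),(320,163),(697,223),(712,128)]]
print(np.round(c,4).tolist()); d=c[1]-c[2];print('yaw magn y-axis',np.degrees(np.arctan2(d[1],d[0])))
print('handle top', atz(P['top'],f(572,141),.126))
print('lens',atz(P['top'],f(513,135),.117),tri([ray(P['top'],f(513,135)),ray(P['side'],(220+222/2.1,190+242/2.1))]))
E
python3 m1.py
```

```text
stage top [384.29230769 243.42905983] [371 230  28  28 585]
stage@16 [ 0.49924003 -0.02058061  0.016     ]
tile [248.28782863 279.97370983] [ 200  249   96   62 5135] [0.43460187 0.25503027 0.006     ]
broken top [0.46742573 0.31989406 0.018     ] side [0.46961286 0.31730843 0.018     ]
brk tri (array([0.46879393, 0.32021143, 0.01586357]), [np.float64(0.0012399994259438619), np.float64(0.001239999425943727)])
cork [0.4604 0.1911 0.031 ]
cork [0.4015 0.2239 0.031 ]
cork [0.4648 0.2554 0.031 ]
cork [0.4091 0.2898 0.031 ]
[[0.5556, 0.0182, 0.012], [0.461, 0.041, 0.012], [0.3876, -0.3421, 0.012], [0.4843, -0.3642, 0.012]]
yaw magn y-axis 79.15105778698582
handle top [ 0.46760636 -0.19128988  0.126     ]
lens [ 0.47560735 -0.13839232  0.117     ] (array([ 0.47666829, -0.13889336,  0.11525163]), [np.float64(0.0009376198169875463), np.float64(0.0009376198169875737)])
```

```bash
cat >> h.py <<'E'
def plan(pos,ydir):
    """tool-frame shift to pos (before any turn), and z-turn (deg) to make tool y lie along ydir (mod 180), plus levelling"""
    s=status.read_state();M=R.from_rotvec(s['tcp_rot']).as_matrix()
    print('t',s['time'].__round__(2),'pos',s['tool_pos'].round(4),'q',s['q'].round(2),'F',s['wrist_force'].round(1),'w',round(s['width'],3))
    print('tool axes',M.T.round(3).tolist())
    print('shift',(M.T@(np.array(pos)-s['tool_pos'])).round(4))
    if ydir is not None:
        y=np.array([*ydir,0.]);y/=np.linalg.norm(y)
        if y@M[:,1]<0:y=-y
        N=np.c_[np.cross(y,[0,0,-1.]),y,[0,0,-1.]]
        print('turn deg',np.degrees(R.from_matrix(M.T@N).as_rotvec()).round(2))
E
python3 -c "
from h import *
plan((.455,.31,.14),(1,0))
print(np.round(read_camera('wrist')['mount'],3).tolist())"
```

```text
t 1.3 pos [0.1967 0.6457 0.2313] q [ 1.24  0.26  1.6   0.    1.27 -0.04] F [-0.1 -0.3  0.5] w 1.002
tool axes [[-0.957, 0.291, 0.0], [0.291, 0.957, -0.0], [-0.0, -0.0, -1.0]]
shift [-0.3449 -0.2458  0.0913]
turn deg [-0.   -0.   73.05]
[[0.0, 0.959, 0.282, 0.072], [1.0, -0.0, 0.001, 0.001], [0.001, 0.282, -0.959, -0.142], [0.0, 0.0, 0.0, 1.0]]
```

drive_tool(
  rows=[
    [0, 0, 0, -0.0297, -0.0193, 0.0076, 1],
    [0, 0, 0, -0.0297, -0.0193, 0.0076, 1],
    [0, 0, 0, -0.0297, -0.0193, 0.0076, 1],
    [0, 0, 0, -0.0297, -0.0193, 0.0076, 1],
    [0, 0, 0, -0.0297, -0.0193, 0.0076, 1],
    [0, 0, 0, -0.0297, -0.0193, 0.0076, 1],
    [0, 0, 0, -0.0297, -0.0193, 0.0076, 1],
    [0, 0, 0, -0.0297, -0.0193, 0.0076, 1],
  ],
)

```text
time: 2.02
tool_pos: [0.3799, 0.4274, 0.1704]
tcp_rot: [0.462, 3.107, 0.001]
wrist_force: [-0.3, 0.1, -0.7]
width: 1.0
grip_force: 0.0
```

drive_tool(
  rows=[
    [0, 0, 0, -0.0297, -0.0193, 0.0076, 1],
    [0, 0, 0, -0.0297, -0.0193, 0.0076, 1],
    [0, 0, 0, -0.0297, -0.0193, 0.0076, 1],
    [0, 0, 0, -0.0297, -0.0193, 0.0076, 1],
    [0, 0, 0, 0, 0, 0, 1],
    [0, 0, 0, 0, 0, 0, 1],
    [0, 0, 0, 0, 0, 0, 1],
  ],
)

```text
time: 2.6
tool_pos: [0.4702, 0.3203, 0.1402]
tcp_rot: [-0.465, -3.107, -0.001]
wrist_force: [0.0, 0.0, 0.1]
width: 1.001
grip_force: 0.0
```

```bash
python3 - <<'E'
from h import *
plan((.47,.32,.14),None)
s=status.read_state();p=read_camera('wrist');save(p,'w1');
print(proj(p,[[.469,.320,.016]],s))
for m in masks_of(p,'cork_broken')[:3]:
    ys,xs=np.nonzero(m['mask']);print(round(m['score'],2),m['bbox'],xs.mean(),ys.mean(),atz(p,(xs.mean(),ys.mean()),.0165,s))
for m in masks_of(p,'cork_1')[:4]: print(m['score'],m['bbox'])
u,v=proj(p,[[.469,.320,.016]],s)[0].astype(int)
a=p['color'][max(0,v-75):v+75,max(0,u-100):u+100,::-1];print('crop org',max(0,u-100),max(0,v-75))
cv2.imwrite('pics/v3.png',cv2.resize(a,None,fx=4,fy=4,interpolation=cv2.INTER_CUBIC))
E
```

```text
t 2.6 pos [0.4702 0.3203 0.1402] q [ 0.55  0.14  1.93  0.    1.07 -0.72] F [0.  0.  0.1] w 1.001
tool axes [[-0.956, 0.293, 0.0], [0.293, 0.956, 0.0], [-0.0, 0.0, -1.0]]
shift [ 0.0001 -0.0004  0.0002]
[[312.00795764 226.94769597]]
0.79 [297.7, 210.9, 325.3, 244.0] 312.65497896213185 226.18092566619916 [0.46841793 0.32072401 0.0165    ]
0.87 [135.3, 246.2, 179.5, 281.5]
0.77 [221.5, 229.1, 254.8, 266.7]
0.73 [235.9, 147.6, 267.5, 186.5]
0.65 [147.7, 168.6, 188.9, 201.8]
crop org 212 151
```

View pics/v3.png

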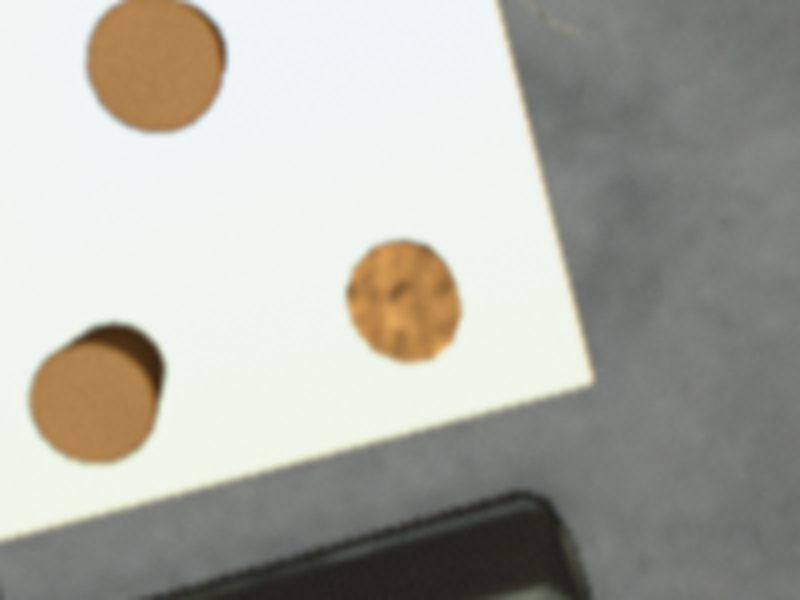

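drive_tool(
  rows=[
    [0, 0, 0, -0.003, -0.0304, 0.014, 1],
    [0, 0, 0, -0.003, -0.0304, 0.014, 1],
    [0, 0, 0, -0.003, -0.0304, 0.014, 1],
    [0, 0, 0, -0.003, -0.0304, 0.014, 1],
    [0, 0, 0, -0.003, -0.0304, 0.014, 1],
    [0, 0, 0, 0, 0, 0, 1],
    [0, 0, 0, 0, 0, 0, 1],
    [0, 0, 0, 0, 0, 0, 1],
  ],
)

```text
time: 3.42
tool_pos: [0.4409, 0.1716, 0.0709]
tcp_rot: [0.462, 3.106, 0.002]
wrist_force: [-0.6, -0.7, 0.3]
width: 0.999
grip_force: 0.0
```

```bash
cat > look.py <<'E'
from h import *
import sys,pickle
n=sys.argv[1]
plan((.47,.32,.14),None)
s=status.read_state();p=read_camera('wrist');save(p,n)
M=None
for m in masks_of(p,'cork_broken')[:2]:
    ys,xs=np.nonzero(m['mask']);print(round(m['score'],2),m['bbox'],xs.mean(),ys.mean(),atz(p,(xs.mean(),ys.mean()),.0125,s))
    if M is None:M=m['mask']
u,v=proj(p,[[.4684,.3205,.0125]],s)[0].astype(int);print(u,v)
pickle.dump((s,p,M),open(n+'.pkl','wb'))
E
python3 look.py wA
```

```text
t 3.42 pos [0.4409 0.1716 0.0709] q [ 0.32  0.04  2.18  0.    0.92 -0.96] F [-0.6 -0.7  0.3] w 0.999
tool axes [[-0.957, 0.291, -0.001], [0.291, 0.957, 0.001], [0.002, 0.001, -1.0]]
shift [ 0.0152  0.1505 -0.0689]
0.96 [533.0, 208.0, 588.6, 254.0] 561.2951086956522 230.59402173913043 [0.4699712  0.32309434 0.0125    ]
556 229
```

drive_tool(
  rows=[
    [0, 0, 0, 0.0102, 0.0335, 0, 1],
    [0, 0, 0, 0.0102, 0.0335, 0, 1],
    [0, 0, 0, 0.0102, 0.0335, 0, 1],
    [0, 0, 0, 0.0102, 0.0335, 0, 1],
    [0, 0, 0, 0.0102, 0.0335, 0, 1],
    [0, 0, 0, 0.0102, 0.0335, 0, 1],
    [0, 0, 0, 0.0102, 0.0335, 0, 1],
    [0, 0, 0, 0.0102, 0.0335, 0, 1],
  ],
)

```text
time: 4.18
tool_pos: [0.44, 0.4546, 0.071]
tcp_rot: [0.459, 3.107, 0.003]
wrist_force: [0.8, 0.5, 1.1]
width: 0.999
grip_force: 0.0
```

drive_tool(
  rows=[
    [0, 0, 0, 0, 0, 0, 1],
    [0, 0, 0, 0, 0, 0, 1],
    [0, 0, 0, 0, 0, 0, 1],
  ],
)

```text
time: 4.43
tool_pos: [0.4398, 0.4516, 0.0702]
tcp_rot: [0.46, 3.108, -0.0]
wrist_force: [-1.2, -0.2, 0.4]
width: 1.002
grip_force: 0.0
```

```bash
python3 look.py wB; python3 - <<'E'
from h import *
import pickle
o=[]
for n in ['wA','wB']:
    s,p,M=pickle.load(open(n+'.pkl','rb'))
    u,v=proj(p,[[.4684,.3205,.0125]],s)[0].astype(int)
    u=np.clip(u,40,600);v=np.clip(v,60,420)
    o.append(cv2.resize(p['color'][v-60:v+60,u-40:u+40,::-1],None,fx=4.9,fy=4.9,interpolation=cv2.INTER_CUBIC))
cv2.imwrite('pics/v4.png',np.hstack(o))
E
```

```text
t 4.43 pos [0.4398 0.4516 0.0702] q [ 0.76  0.32  1.85 -0.    0.97 -0.52] F [-1.2 -0.2  0.4] w 1.002
tool axes [[-0.957, 0.289, -0.0], [0.289, 0.957, -0.0], [0.0, -0.0, -1.0]]
shift [-0.067  -0.1172 -0.0698]
0.53 [122.6, 325.1, 149.7, 348.6] 136.06687898089172 336.3343949044586 [0.46036163 0.32118644 0.0125    ]
140 346
```

View pics/v4.png

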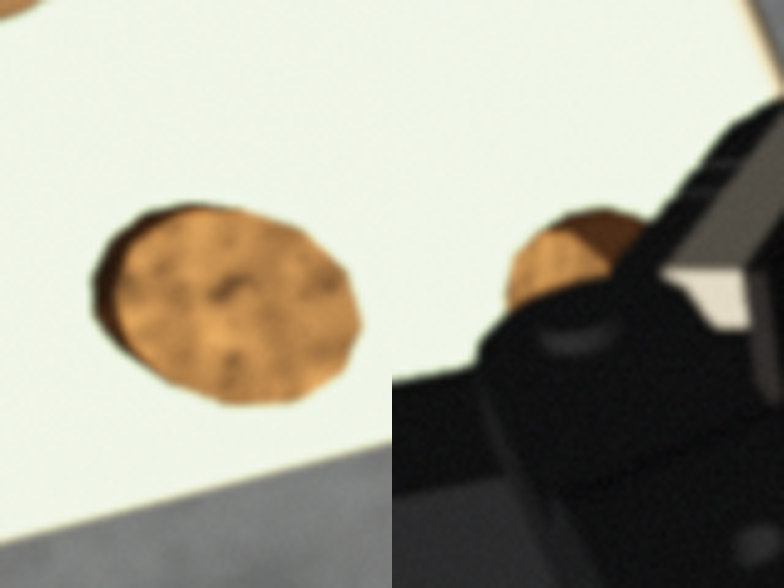

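```bash
cat > fit.py <<'E'
from h import *
import pickle
from scipy.optimize import minimize
s,p,_=pickle.load(open('wA.pkl','rb'))
s1=dict(tool_pos=np.array([.4702,.3203,.1402]),tcp_rot=np.array([-.465,-3.107,-.001]))
p1=dict(p,color=cv2.imread('pics/w1.png')[:,:,::-1])
T=np.linspace(0,2*np.pi,60)
def model(x,y,yaw):
    a=T+yaw;h=np.full(60,.0135)
    for _ in range(6): r=.0105+.0015*h/.02; h=.0135+.0065*r*np.cos(T)/.0115
    top=np.c_[x+r*np.cos(a),y+r*np.sin(a),.006+h]
    bot=np.c_[x+.0105*np.cos(a),y+.0105*np.sin(a),np.full(60,.006)]
    return top,bot
def poly(pts,shape,org,k=8):
    m=np.zeros(shape,np.uint8);cv2.fillConvexPoly(m,np.round((pts-org+.5)*k-.5).astype(np.int32).reshape(-1,1,2),1);return m
V=[]
for st,pp in [(s,p),(s1,p1)]:
    u,v=proj(pp,[[.4684,.3205,.0125]],st)[0].astype(int);l,t=u-38,v-30
    c=cv2.resize(pp['color'][t:v+30,l:u+38].astype(np.float32),None,fx=8,fy=8,interpolation=cv2.INTER_LINEAR)
    brown=(c[:,:,0]-c[:,:,2]>22)&(c[:,:,2]<185);
    n,lab=cv2.connectedComponents(brown.astype(np.uint8))
    i=np.bincount(lab[200:280,264:344].ravel(),minlength=n);i[0]=0;brown=lab==i.argmax()
    face=brown&(c[:,:,0]>115)
    V.append((st,pp,np.array([l,t]),brown,cv2.morphologyEx(face.astype(np.uint8),cv2.MORPH_CLOSE,np.ones((25,25)))>0));print(brown.sum()/64,face.sum()/64)
def cost(q,full=False):
    out=[]
    for i,(st,pp,org,b,f) in enumerate(V):
        d=np.array([q[3],q[4],0])*i   # relative camera error of 2nd view, mm
        top,bot=model(q[0],q[1],q[2]);a=proj(pp,top+d,st);bb=proj(pp,bot+d,st)
        H=cv2.convexHull(np.r_[a,bb].astype(np.float32))[:,0]
        for m,t in [(poly(H,b.shape,org),b),(poly(a,b.shape,org),f)]:
            m=m>0;out.append(1-(m&t).sum()/(m|t).sum())
    return out if full else sum(out)
res=[]
for y0 in np.radians(np.arange(0,360,30)):
    r=minimize(cost,[.4684,.3205,y0,0,0],method='Nelder-Mead',options=dict(initial_simplex=np.array([[.4684,.3205,y0,0,0]]+[[.4684+.002*(k==0),.3205+.002*(k==1),y0+.3*(k==2),.002*(k==3),.002*(k==4)] for k in range(5)]),maxiter=250))
    res.append((r.fun,r.x))
res.sort(key=lambda z:z[0])
for f,x in res[:6]:print(round(f,3),x[:2].round(4),np.degrees(x[2])%360,x[3:].round(4),np.round(cost(x,True),3))
E
python3 fit.py
```

```text
1777.34375 1659.859375
716.234375 716.234375
0.209 [0.467  0.3196] 38.212043760761176 [0.0001 0.0008] [0.067 0.075 0.039 0.028]
0.209 [0.4669 0.3195] 38.207789614281744 [0.0002 0.0008] [0.068 0.074 0.039 0.027]
0.209 [0.4669 0.3195] 38.18725359591135 [0.0002 0.0008] [0.069 0.074 0.039 0.027]
0.209 [0.467  0.3195] 38.18901955837214 [0.0001 0.0008] [0.067 0.075 0.04  0.027]
0.21 [0.467  0.3196] 37.75606709545155 [0.0001 0.0008] [0.068 0.076 0.04  0.026]
0.21 [0.4669 0.3196] 37.993877476056866 [0.0002 0.0008] [0.069 0.076 0.037 0.028]
```

```bash
python3 - <<'E'
from h import *
t=read_camera('top');s=read_camera('side')
print(tri([ray(t,(286.4,232.8)),ray(s,(310.5,227))]))
for z in (.02,.05): print(z,[atz(t,(190+x/1.95,180+y/1.95),z).round(3).tolist() for x,y in [(30,110),(188,105)]])
plan((.4675,.32,.08),(-.616,.788))
E
```

```text
(array([0.5265994 , 0.17275195, 0.03716332]), [np.float64(0.002252617317316945), np.float64(0.0022526173173167763)])
0.02 [[0.524, 0.339, 0.02], [0.524, 0.175, 0.02]]
0.05 [[0.521, 0.332, 0.05], [0.521, 0.172, 0.05]]
t 4.63 pos [0.4403 0.4496 0.0701] q [ 0.76  0.32  1.85 -0.    0.97 -0.52] F [-0.1  0.   1. ] w 1.0
tool axes [[-0.956, 0.292, 0.0], [0.292, 0.956, -0.0], [-0.0, -0.0, -1.0]]
shift [-0.0639 -0.116  -0.0099]
turn deg [-2.000e-02 -2.000e-02 -5.501e+01]
```

drive_tool(
  rows=[
    [0, 0, 0, -0.016, -0.029, -0.0025, 0.5],
    [0, 0, 0, -0.016, -0.029, -0.0025, 0.5],
    [0, 0, 0, -0.016, -0.029, -0.0025, 0.5],
    [0, 0, 0, -0.016, -0.029, -0.0025, 0.5],
    [0, 0, -6.9, 0, 0, 0, 0.5],
    [0, 0, -6.9, 0, 0, 0, 0.5],
    [0, 0, -6.9, 0, 0, 0, 0.5],
    [0, 0, -6.9, 0, 0, 0, 0.5],
  ],
)

```text
time: 5.3
tool_pos: [0.4679, 0.3195, 0.0804]
tcp_rot: [-0.297, 3.127, 0.0]
wrist_force: [-0.0, -0.6, -0.1]
width: 0.502
grip_force: 0.0
```

drive_tool(
  rows=[
    [0, 0, -6.9, 0, 0, 0, 0.5],
    [0, 0, -6.9, 0, 0, 0, 0.5],
    [0, 0, -6.9, 0, 0, 0, 0.5],
    [0, 0, -6.7, 0, 0, 0, 0.5],
    [0, 0, 0, 0, 0, 0, 0.5],
    [0, 0, 0, 0, 0, 0, 0.5],
  ],
)

```text
time: 5.8
tool_pos: [0.4677, 0.3202, 0.0802]
tcp_rot: [-1.018, 2.972, 0.0]
wrist_force: [-0.4, 0.2, 0.4]
width: 0.502
grip_force: 0.0
```

```bash
python3 look.py wC; python3 -c "
from h import *
plan((.4675,.32,.008),(-.616,.788))"
```

```text
t 5.8 pos [0.4677 0.3202 0.0802] q [ 0.56  0.2   1.98 -0.    0.96 -1.67] F [-0.4  0.2  0.4] w 0.502
tool axes [[-0.79, -0.613, -0.0], [-0.613, 0.79, -0.0], [0.0, 0.0, -1.0]]
shift [-0.0017 -0.0016 -0.0598]
0.84 [296.6, 230.9, 332.1, 277.7] 313.31926751592357 253.89808917197453 [0.4695825  0.32190475 0.0125    ]
312 251
t 5.9 pos [0.4677 0.3205 0.0802] q [ 0.56  0.2   1.98 -0.    0.96 -1.67] F [-0.1  0.2 -0.3] w 0.503
tool axes [[-0.79, -0.614, -0.0], [-0.614, 0.79, -0.0], [0.0, 0.0, -1.0]]
shift [ 0.0005 -0.0003  0.0722]
turn deg [-0.    0.01 -0.16]
```

View pics/wC.png

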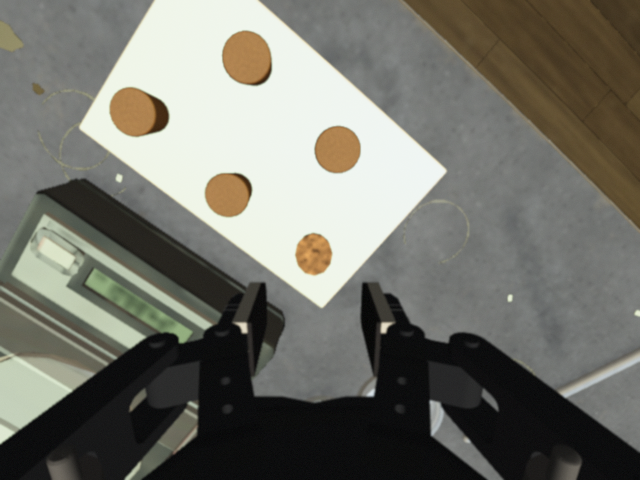

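drive_tool(
  rows=[
    [0, 0, 0, 0, 0, 0.02, 0.5],
    [0, 0, 0, 0, 0, 0.02, 0.5],
    [0, 0, 0, 0, 0, 0.015, 0.5],
    [0, 0, 0, 0, 0, 0.01, 0.5],
    [0, 0, 0, 0, 0, 0.007, 0.5],
    [0, 0, 0, 0, 0, 0, 0.5],
    [0, 0, 0, 0, 0, 0, 0.5],
  ],
)

```text
time: 6.48
tool_pos: [0.4678, 0.321, 0.0081]
tcp_rot: [1.023, -2.97, 0.0]
wrist_force: [0.2, 0.9, -0.3]
width: 0.497
grip_force: 0.0
```

drive_tool(
  rows=[
    [0, 0, 0, 0, 0, 0, 0.3],
    [0, 0, 0, 0, 0, 0, 0.25],
    [0, 0, 0, 0, 0, 0, 0.2],
    [0, 0, 0, 0, 0, 0, 0.2],
    [0, 0, 0, 0, 0, 0, 0.2],
    [0, 0, 0, 0, 0, 0, 0.2],
  ],
  force=20,
)

```text
time: 6.98
tool_pos: [0.4687, 0.3216, 0.0093]
tcp_rot: [-1.023, 2.968, 0.001]
wrist_force: [-0.0, -0.7, 5.7]
width: 0.242
grip_force: 19.8
```

drive_tool(
  rows=[
    [0, 0, 0, 0, 0, -0.004, 0.2],
    [0, 0, 0, 0, 0, -0.008, 0.2],
    [0, 0, 0, 0, 0, -0.01, 0.2],
    [0, 0, 0, 0, 0, -0.02, 0.2],
    [0, 0, 0, 0, 0, -0.03, 0.2],
    [0, 0, 0, 0, 0, -0.03, 0.2],
    [0, 0, 0, 0, 0, 0, 0.2],
    [0, 0, 0, 0, 0, 0, 0.2],
  ],
)

```text
time: 7.65
tool_pos: [0.4697, 0.3223, 0.1136]
tcp_rot: [-1.022, 2.964, 0.002]
wrist_force: [0.3, 0.1, -0.5]
width: 0.245
grip_force: 19.7
```

```bash
python3 - <<'E'
from h import *
plan((.4992,-.0206,.06),None)
w=read_camera('wrist')
a=cv2.resize(w['color'][200:440,210:420,::-1],None,fx=2.4,fy=2.4,interpolation=cv2.INTER_CUBIC)
cv2.imwrite('pics/v6.png',a)
E
```

```text
t 7.65 pos [0.4697 0.3223 0.1136] q [ 0.56  0.16  1.95 -0.    1.02 -1.68] F [ 0.3  0.1 -0.5] w 0.245
tool axes [[-0.787, -0.616, -0.006], [-0.616, 0.787, -0.001], [0.005, 0.003, -1.0]]
shift [ 0.1885 -0.2882  0.0526]
```

View pics/v6.png

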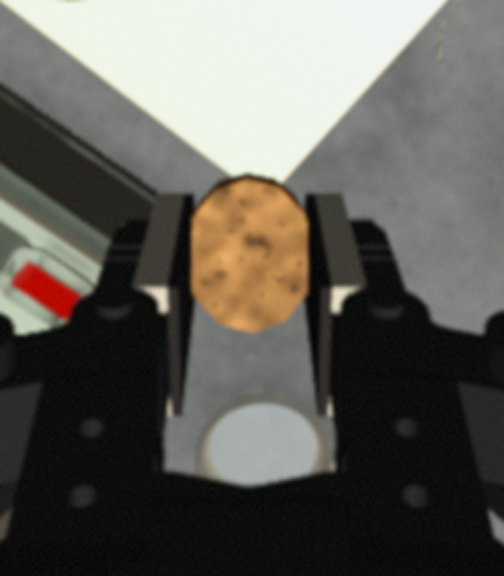

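drive_tool(
  rows=[
    [0, 0, 6.9, 0, 0, 0, 0.2],
    [0, 0, 6.9, 0, 0, 0, 0.2],
    [0, 0, 6.9, 0, 0, 0, 0.2],
    [0, 0, 6.9, 0, 0, 0, 0.2],
    [0, 0, 6.9, 0, 0, 0, 0.2],
    [0, 0, 6.9, 0, 0, 0, 0.2],
    [0, 0, 6.9, 0, 0, 0, 0.2],
    [0, 0, 6.9, 0, 0, 0, 0.2],
  ],
)

```text
time: 8.37
tool_pos: [0.4662, 0.32, 0.1081]
tcp_rot: [-0.477, -3.102, 0.004]
wrist_force: [0.3, -1.1, 0.2]
width: 0.241
grip_force: 19.7
```

```bash
python3 - <<'E'
from h import *
plan((.4992,-.0206,.06),None)
E
```

```text
t 8.37 pos [0.4662 0.32   0.1081] q [ 0.56  0.17  1.96 -0.    1.02 -0.71] F [ 0.3 -1.1  0.2] w 0.241
tool axes [[-0.954, 0.301, 0.003], [0.301, 0.954, -0.003], [-0.003, -0.002, -1.0]]
shift [-0.134  -0.3148  0.0487]
```

drive_tool(
  rows=[
    [0, 0, 0, -0.0122, -0.0286, 0.003, 0.2],
    [0, 0, 0, -0.0122, -0.0286, 0.003, 0.2],
    [0, 0, 0, -0.0122, -0.0286, 0.003, 0.2],
    [0, 0, 0, -0.0122, -0.0286, 0.003, 0.2],
    [0, 0, 0, -0.0122, -0.0286, 0.003, 0.2],
    [0, 0, 0, -0.0122, -0.0286, 0.003, 0.2],
    [0, 0, 0, -0.0122, -0.0286, 0.003, 0.2],
    [0, 0, 0, -0.0122, -0.0286, 0.003, 0.2],
  ],
)

```text
time: 9.03
tool_pos: [0.4917, 0.072, 0.0843]
tcp_rot: [-0.468, -3.103, 0.001]
wrist_force: [0.7, -0.4, 0.3]
width: 0.24
grip_force: 19.7
```

drive_tool(
  rows=[
    [0, 0, 0, -0.0122, -0.0286, 0.003, 0.2],
    [0, 0, 0, -0.0122, -0.0286, 0.003, 0.2],
    [0, 0, 0, -0.0122, -0.0286, 0.003, 0.2],
    [0, 0, 0, 0, 0, 0, 0.2],
    [0, 0, 0, 0, 0, 0, 0.2],
    [0, 0, 0, 0, 0, 0, 0.2],
  ],
)

```text
time: 9.53
tool_pos: [0.5019, -0.019, 0.0759]
tcp_rot: [-0.469, -3.103, -0.0]
wrist_force: [-0.1, 0.7, -0.0]
width: 0.242
grip_force: 19.7
```

```bash
python3 - <<'E'
from h import *
import pickle
plan((.4992,-.0206,.06),None)
s=status.read_state();p=read_camera('wrist');save(p,'wD');pickle.dump((s,p),open('wD.pkl','wb'))
g=p['color'].astype(int)
st=((g.min(2)>165)&(g.max(2)-g.min(2)<40)).astype(np.uint8)
n,lab,stt,ce=cv2.connectedComponentsWithStats(st);print([ (x.tolist(),c.round(0).tolist()) for x,c in zip(stt,ce) if 200<x[4]<1e5])
br=((g[:,:,0]-g[:,:,2]>22)&(g[:,:,2]<185)).astype(np.uint8)
n,lab,stt,ce=cv2.connectedComponentsWithStats(br);print([ (x.tolist(),c.round(1).tolist()) for x,c in zip(stt,ce) if 200<x[4]<1e5])
E
```

```text
t 9.53 pos [ 0.5019 -0.019   0.0759] q [-0.09  0.09  2.11  0.    0.94 -1.36] F [-0.1  0.7 -0. ] w 0.242
tool axes [[-0.955, 0.296, 0.003], [0.296, 0.955, -0.0], [-0.003, 0.001, -1.0]]
shift [ 0.002  -0.0024  0.0159]
[([573, 0, 67, 159, 8629], [607.0, 72.0]), ([0, 104, 78, 14, 992], [38.0, 111.0]), ([266, 207, 90, 78, 5356], [310.0, 245.0]), ([0, 318, 53, 95, 3708], [22.0, 373.0])]
[([0, 0, 80, 33, 410], [47.1, 8.6]), ([568, 0, 50, 160, 757], [577.6, 81.6]), ([619, 67, 21, 37, 600], [630.8, 86.4]), ([0, 115, 83, 7, 380], [40.9, 118.8]), ([459, 150, 35, 25, 583], [475.9, 160.8]), ([289, 272, 50, 67, 2780], [313.6, 305.5])]
```

View pics/wD.png

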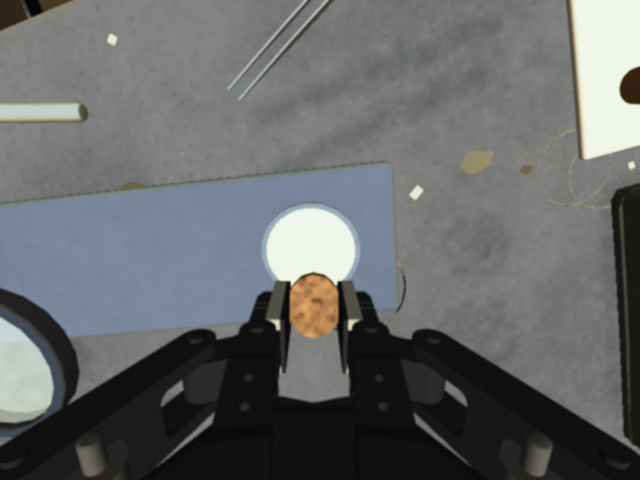

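```bash
python3 - <<'E'
from h import *
import pickle
from scipy.optimize import least_squares,minimize
s,p=pickle.load(open('wD.pkl','rb'));g=p['color'].astype(int)
st=((g.min(2)>185)&(g.max(2)-g.min(2)<40)).astype(np.uint8)
n,lab=cv2.connectedComponents(st);m=(lab==lab[245,310]).astype(np.uint8)
c=max(cv2.findContours(m,0,1)[0],key=len)[:,0].astype(float);c=c[c[:,1]<262]
W=np.array([atz(p,q,.016,s)[:2] for q in c])
r=least_squares(lambda v:np.hypot(*(W-v[:2]).T)-v[2],[.5,-.02,.0275]);print('stage',r.x,np.abs(r.fun).max());S=r.x[:2]
br=((g[:,:,0]-g[:,:,2]>22)&(g[:,:,2]<185)).astype(np.uint8)
n,lab=cv2.connectedComponents(br);B=lab==lab[305,313]
M=R.from_rotvec(s['tcp_rot']).as_matrix()
T=np.linspace(0,2*np.pi,80)
h=.0135
for _ in range(6): rr=.0105+.0015*h/.02;h=.0135+.0065*rr*np.cos(T)/.0115
def mod(dx,dy,dz): # cork x axis = -tool x
    f=lambda rr,h:np.c_[dx-rr*np.cos(T),dy+rr*np.sin(T),dz-h+0*T]
    return np.r_[f(rr,h),f(.0105,0)]@M.T+s['tool_pos']
def cost(q):
    H=cv2.convexHull(proj(p,mod(*q),s).astype(np.float32))[:,0]
    k=np.zeros((480*4,640*4),np.uint8);cv2.fillConvexPoly(k,np.round((H+.5)*4-.5).astype(int).reshape(-1,1,2),1)
    b=cv2.resize(B.astype(np.uint8),None,fx=4,fy=4,interpolation=0)
    return 1-(k&b).sum()/(k|b).sum()
for dz in (.0,.0033,.006):
    r=minimize(lambda v:cost([*v,dz]),[.001,0],method='Nelder-Mead',options=dict(initial_simplex=[[0,0],[.003,0],[0,.003]]));
    C=M@np.array([*r.x,dz])+s['tool_pos'];print(dz,r.x.round(4),round(r.fun,3),'cork base',C.round(4),'tool shift',(M.T@np.r_[S-C[:2],0]).round(4))
# stage from other places: height check
P=[read_camera('top'),read_camera('side')]
u=proj(p,[[*S,.016]],s)[0]
o=[ray(p,u,s),ray(P[0],(384.29,243.43))];print('stage tri',tri(o))
E
```

```text
stage [ 0.49898703 -0.01955211  0.02745365] 0.0004936353886202845
0.0 [0.0041 0.0007] 0.1 cork base [ 0.4982 -0.0171  0.0759] tool shift [-0.0015 -0.0021 -0.    ]
0.0033 [0.002  0.0007] 0.067 cork base [ 0.5002 -0.0177  0.0726] tool shift [ 0.0006 -0.0021  0.    ]
0.006 [0.0005 0.0008] 0.049 cork base [ 0.5017 -0.0181  0.0699] tool shift [ 0.0021 -0.0022  0.    ]
stage tri (array([ 0.49946977, -0.02022329,  0.01428078]), [np.float64(0.0004834561633266493), np.float64(0.00048345616332665374)])
```

drive_tool(
  rows=[
    [0, 0, 0, 0.0008, -0.002, 0.01, 0.2],
    [0, 0, 0, 0, 0, 0.015, 0.2],
    [0, 0, 0, 0, 0, 0.012, 0.2],
    [0, 0, 0, 0, 0, 0.008, 0.2],
    [0, 0, 0, 0, 0, 0.005, 0.2],
    [0, 0, 0, 0, 0, 0.004, 0.2],
    [0, 0, 0, 0, 0, 0, 0.2],
    [0, 0, 0, 0, 0, 0, 0.2],
  ],
)

```text
time: 10.35
tool_pos: [0.5019, -0.0209, 0.0231]
tcp_rot: [-0.468, -3.106, 0.0]
wrist_force: [-0.6, -0.6, 0.2]
width: 0.242
grip_force: 19.7
```

drive_tool(
  rows=[
    [0, 0, 0, 0, 0, 0.0015, 0.2],
    [0, 0, 0, 0, 0, 0.0015, 0.2],
    [0, 0, 0, 0, 0, 0, 0.2],
    [0, 0, 0, 0, 0, 0, 0.2],
  ],
)

```text
time: 10.68
tool_pos: [0.502, -0.0209, 0.0203]
tcp_rot: [0.468, 3.106, 0.0]
wrist_force: [-0.0, 0.4, -0.7]
width: 0.239
grip_force: 19.7
```

drive_tool(
  rows=[
    [0, 0, 0, 0, 0, 0.0008, 0.2],
    [0, 0, 0, 0, 0, 0, 0.2],
    [0, 0, 0, 0, 0, 0, 0.2],
  ],
)

```text
time: 10.93
tool_pos: [0.5019, -0.0209, 0.0194]
tcp_rot: [0.468, 3.106, 0.0]
wrist_force: [0.0, -0.7, 0.5]
width: 0.24
grip_force: 19.8
```

drive_tool(
  rows=[
    [0, 0, 0, 0, 0, 0.0007, 0.2],
    [0, 0, 0, 0, 0, 0, 0.2],
    [0, 0, 0, 0, 0, 0, 0.2],
  ],
)

```text
time: 11.18
tool_pos: [0.502, -0.0209, 0.0193]
tcp_rot: [0.468, 3.106, -0.0]
wrist_force: [-1.4, 0.5, 4.9]
width: 0.24
grip_force: 20.1
```

drive_tool(
  rows=[
    [0, 0, 0, 0, 0, 0, 0.26],
    [0, 0, 0, 0, 0, 0, 0.3],
    [0, 0, 0, 0, 0, 0, 0.4],
    [0, 0, 0, 0, 0, 0, 0.5],
    [0, 0, 0, 0, 0, 0, 0.5],
    [0, 0, 0, 0, 0, 0, 0.5],
  ],
)

```text
time: 11.68
tool_pos: [0.5017, -0.0208, 0.0184]
tcp_rot: [-0.468, -3.106, 0.0]
wrist_force: [0.0, -1.1, -0.2]
width: 0.498
grip_force: 0.0
```

drive_tool(
  rows=[
    [0, 0, 0, 0, 0, -0.01, 0.5],
    [0, 0, 0, 0, 0, -0.02, 0.5],
    [0, 0, 0, 0, 0, -0.03, 0.5],
    [0, 0, 0, 0, 0, -0.03, 0.5],
    [0, 0, 0, 0, 0, -0.03, 0.5],
    [0, 0, 0, 0, 0, -0.03, 0.5],
    [0, 0, 0, 0, 0, 0, 0.5],
    [0, 0, 0, 0, 0, 0, 0.5],
  ],
)

```text
time: 12.35
tool_pos: [0.5039, -0.021, 0.172]
tcp_rot: [0.467, 3.1, 0.001]
wrist_force: [0.9, -0.7, -0.6]
width: 0.502
grip_force: 0.0
```

```bash
python3 - <<'E'
from h import *
from scipy.optimize import least_squares
import pickle
plan((.4665,-.1915,.2),(.982,-.188))
s=status.read_state();p=read_camera('wrist');save(p,'wE');pickle.dump((s,p),open('wE.pkl','wb'))
t=read_camera('top');save(t,'topE')
# stage outline
g=p['color'].astype(int);u=proj(p,[[.4992,-.020,.016]],s)[0].astype(int);print(u)
br=(g[:,:,0]-g[:,:,2]>22)&(g[:,:,2]<185);w=(g.min(2)>175)&(g.max(2)-g.min(2)<45)
m=((br|w)*1).astype(np.uint8);n,lab=cv2.connectedComponents(m);m=(lab==lab[u[1],u[0]]).astype(np.uint8)
c=max(cv2.findContours(m,0,1)[0],key=len)[:,0].astype(float)
W=np.array([atz(p,q,.016,s)[:2] for q in c])
r=least_squares(lambda v:np.hypot(*(W-v[:2]).T)-v[2],[.5,-.02,.0275],loss='soft_l1',f_scale=.0005);print('stage',r.x,np.abs(r.fun).max())
n,lab,stt,ce=cv2.connectedComponentsWithStats((br&(m>0)).astype(np.uint8));i=1+stt[1:,4].argmax();print('brown',stt[i],ce[i],'z.0295->',atz(p,ce[i],.0295,s))
l,tt=u[0]-60,u[1]-60
a=cv2.resize(p['color'][max(tt,0):tt+120,max(l,0):l+120,::-1],None,fx=3.3,fy=3.3,interpolation=cv2.INTER_CUBIC)
b=cv2.resize(t['color'][225:285,355:455,::-1],None,fx=4,fy=4,interpolation=cv2.INTER_CUBIC)
H=max(a.shape[0],b.shape[0]);f=lambda x:np.pad(x,((0,H-x.shape[0]),(0,0),(0,0)))
cv2.imwrite('pics/v8.png',np.hstack([f(a),f(b)]))
E
```

```text
t 12.35 pos [ 0.5039 -0.021   0.172 ] q [-0.09 -0.02  2.03 -0.    1.12 -1.36] F [ 0.9 -0.7 -0.6] w 0.502
tool axes [[-0.956, 0.295, -0.006], [0.295, 0.956, 0.001], [0.006, -0.001, -1.0]]
shift [-0.0147 -0.1739 -0.0281]
turn deg [ 0.32  0.24 83.69]
[312 212]
stage [ 0.49873972 -0.01955053  0.02777599] 0.00054434026737318
brown [300 202  27  31 637] [312.79120879 217.04866562] z.0295-> [ 0.50008295 -0.01979338  0.0295    ]
```

View pics/v8.png

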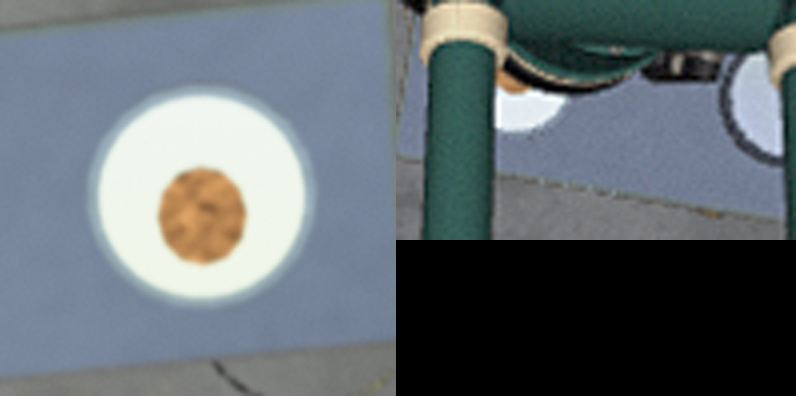

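drive_tool(
  rows=[
    [0, 0, 7, 0, 0, 0, 0.7],
    [0, 0, 7, 0, 0, 0, 0.8],
    [0, 0, 7, 0, 0, 0, 0.9],
    [0, 0, 7, 0, 0, 0, 1],
    [0, 0, 7, 0, 0, 0, 1],
    [0, 0, 7, 0, 0, 0, 1],
    [0, 0, 7, 0, 0, 0, 1],
    [0, 0, 7, 0, 0, 0, 1],
  ],
)

```text
time: 13.12
tool_pos: [0.5001, -0.0207, 0.1662]
tcp_rot: [-1.877, -2.514, 0.004]
wrist_force: [0.4, 0.5, -0.4]
width: 1.003
grip_force: 0.0
```

drive_tool(
  rows=[
    [0, 0, 7, 0, 0, 0, 1],
    [0, 0, 7, 0, 0, 0, 1],
    [0, 0, 7, 0, 0, 0, 1],
    [0, 0, 6.7, 0, 0, 0, 1],
    [0, 0, 0, 0, 0, 0, 1],
    [0, 0, 0, 0, 0, 0, 1],
  ],
)

```text
time: 13.62
tool_pos: [0.5006, -0.0207, 0.1669]
tcp_rot: [-2.416, -2.004, 0.004]
wrist_force: [-0.9, -0.2, -0.2]
width: 1.0
grip_force: 0.0
```

```bash
python3 - <<'E'
from h import *
plan((.4665,-.1915,.175),(.982,-.188))
s=status.read_state();p=read_camera('wrist');save(p,'wF')
for m in masks_of(p,'handle')[:3]:
    ys,xs=np.nonzero(m['mask']);print(round(m['score'],2),m['bbox'],xs.mean(),ys.mean())
print(proj(p,[[.4665,-.1915,.126],[.4992,-.02,.016],[.4766,-.139,.117]],s))
E
```

```text
t 13.62 pos [ 0.5006 -0.0207  0.1669] q [-0.09 -0.01  2.04 -0.    1.12  0.09] F [-0.9 -0.2 -0.2] w 1.0
tool axes [[0.185, 0.983, -0.0], [0.983, -0.185, -0.003], [-0.003, 0.0, -1.0]]
shift [-0.1741 -0.0019 -0.0081]
turn deg [-0.19  0.02  0.18]
0.66 [270.5, 373.6, 349.6, 403.6] 309.7387724550898 388.6684131736527
0.66 [492.5, 1.2, 606.7, 54.5] 540.5635193133047 21.40450643776824
[[311.00741353 489.58209777]
 [312.4892915  220.15723907]
 [311.28424207 422.11865365]]
```

drive_tool(
  rows=[
    [0, 0, 0, -0.029, -0.0003, -0.004, 1],
    [0, 0, 0, -0.029, -0.0003, -0.004, 1],
    [0, 0, 0, -0.029, -0.0003, -0.004, 1],
    [0, 0, 0, -0.029, -0.0003, -0.004, 1],
    [0, 0, 0, -0.029, -0.0003, -0.004, 1],
    [0, 0, 0, -0.029, -0.0003, -0.004, 1],
    [0, 0, 0, 0, 0, 0, 1],
    [0, 0, 0, 0, 0, 0, 1],
  ],
)

```text
time: 14.38
tool_pos: [0.467, -0.1927, 0.1927]
tcp_rot: [2.423, 2.0, 0.0]
wrist_force: [0.1, 0.2, 0.7]
width: 0.998
grip_force: 0.0
```

```bash
python3 - <<'E'
from h import *
import pickle
plan((.4665,-.1915,.093),(.982,-.188))
s=status.read_state();p=read_camera('wrist');save(p,'wG');pickle.dump((s,p),open('wG.pkl','wb'))
for n in ['handle','lens']:
  for m in masks_of(p,n)[:3]:
    ys,xs=np.nonzero(m['mask']);print(n,round(m['score'],2),m['bbox'],xs.mean(),ys.mean())
print(proj(p,[[.4665,-.1915,.126],[.4992,-.02,.016],[.4766,-.139,.117]],s))
E
```

```text
t 14.38 pos [ 0.467  -0.1927  0.1927] q [-0.44 -0.03  2.    0.    1.17 -0.25] F [0.1 0.2 0.7] w 0.998
tool axes [[0.19, 0.982, 0.0], [0.982, -0.19, 0.0], [0.0, 0.0, -1.0]]
shift [ 0.001  -0.0008  0.0997]
turn deg [ 0.01 -0.01 -0.1 ]
handle 0.93 [259.2, 109.6, 359.5, 284.4] 308.0870682019486 187.79964570416297
lens 0.81 [258.9, 112.0, 359.9, 282.2] 308.02194329851665 187.7595014482577
[[312.28817276 250.77840023]
 [312.15175536   4.49251567]
 [312.19298855 165.10113917]]
```

View pics/wG.png

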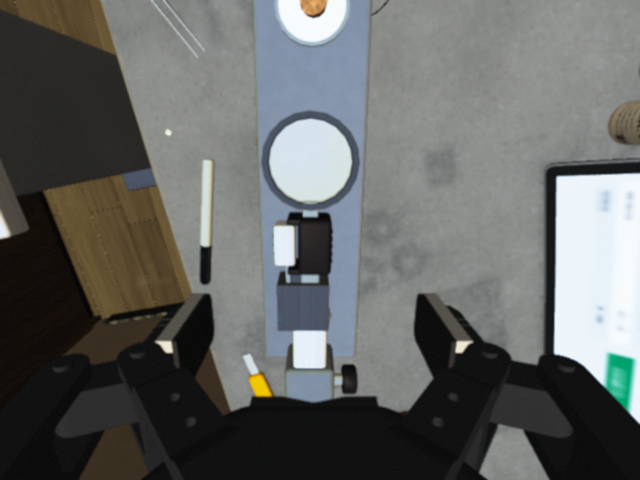

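```bash
python3 - <<'E'
from h import *
import pickle
s,p=pickle.load(open('wG.pkl','rb'));M=R.from_rotvec(s['tcp_rot']).as_matrix()
f=lambda uv,z:(M.T@(atz(p,uv,z,s)-s['tool_pos'])).round(4)
for n,uv,z in [('back',(331,243),.126),('blockL',(288,243),.126),('btn',(273.5,243),.121),('rowtop',(310,212),.126),('rowbot',(310,274),.126),('btop',(284,222),.121),('bbot',(284,266),.121),('lens',(310.5,160),.117),('ringL',(262,160),.117),('ringR',(359,160),.117),('stage',(312.5,0),.016)]: print(n,f(uv,z))
# height of handle: width of ring check, and two-view of the button centre (top start picture)
t=dict(read_camera('top'));o=[ray(p,(284.5,244),s),ray(t,(190+569/1.95,180+162/1.95))];print(tri(o))
E
```

```text
back [0.0063 0.0112 0.0667]
blockL [ 0.0063 -0.0163  0.0666]
btn [ 0.0047 -0.0262  0.0716]
rowtop [ 0.0265 -0.0021  0.0667]
rowbot [-0.0151 -0.0023  0.0666]
btop [ 0.0189 -0.0189  0.0717]
bbot [-0.0114 -0.0197  0.0716]
lens [ 0.0576 -0.0018  0.0757]
ringL [ 0.0577 -0.0321  0.0757]
ringR [0.0577 0.0283 0.0757]
stage [ 0.1789 -0.0009  0.1767]
(array([ 0.44839823, -0.18895118,  0.11321213]), [np.float64(0.0014940761693681302), np.float64(0.001494076169368071)])
```

drive_tool(
  rows=[
    [0, 0, 0, 0.003, -0.0045, 0, 0.8],
    [0, 0, 0, 0, 0, 0.02, 0.75],
    [0, 0, 0, 0, 0, 0.025, 0.75],
    [0, 0, 0, 0, 0, 0.025, 0.75],
    [0, 0, 0, 0, 0, 0.015, 0.75],
    [0, 0, 0, 0, 0, 0.01, 0.75],
    [0, 0, 0, 0, 0, 0.006, 0.75],
    [0, 0, 0, 0, 0, 0, 0.75],
  ],
)

```text
time: 15.25
tool_pos: [0.4627, -0.1867, 0.0905]
tcp_rot: [-2.419, -2.001, 0.001]
wrist_force: [1.1, 0.3, 0.0]
width: 0.747
grip_force: 0.0
```

drive_tool(
  rows=[
    [0, 0, 0, 0, 0, 0, 0.6],
    [0, 0, 0, 0, 0, 0, 0.5],
    [0, 0, 0, 0, 0, 0, 0.4],
    [0, 0, 0, 0, 0, 0, 0.3],
    [0, 0, 0, 0, 0, 0, 0.3],
    [0, 0, 0, 0, 0, 0, 0.3],
    [0, 0, 0, 0, 0, 0, 0.3],
    [0, 0, 0, 0, 0, 0, 0.3],
  ],
  force=40,
)

```text
time: 15.92
tool_pos: [0.4637, -0.1877, 0.0929]
tcp_rot: [2.422, 2.0, 0.001]
wrist_force: [-3.4, 1.8, 6.0]
width: 0.366
grip_force: 44.1
```

```bash
python3 - <<'E'
from h import *
plan((.4665,-.1915,.093),(.982,-.188))
E
```

```text
t 15.92 pos [ 0.4637 -0.1877  0.0929] q [-0.43  0.07  2.11  0.    0.97 -0.24] F [-3.4  1.8  6. ] w 0.366
tool axes [[0.189, 0.982, 0.0], [0.982, -0.189, 0.001], [0.001, 0.0, -1.0]]
shift [-0.0032  0.0035 -0.0001]
turn deg [ 0.03 -0.01 -0.05]
```

drive_tool(
  rows=[
    [0, 0, 0, 0.006, 0, 0, 0.3],
    [0, 0, 0, 0.01, 0, 0, 0.3],
    [0, 0, 0, 0.014, 0, 0, 0.3],
    [0, 0, 0, 0.015, 0, 0, 0.3],
    [0, 0, 0, 0.015, 0, 0, 0.3],
    [0, 0, 0, 0, 0, 0, 0.3],
    [0, 0, 0, 0, 0, 0, 0.3],
  ],
)

```text
time: 16.5
tool_pos: [0.4754, -0.1292, 0.0929]
tcp_rot: [2.419, 2.001, 0.0]
wrist_force: [-2.7, -2.7, 6.5]
width: 0.364
grip_force: 44.7
```

```bash
cat > ext.py <<'E'
from h import *
s=status.read_state();M=R.from_rotvec(s['tcp_rot']).as_matrix()
print((M.T@(s['tool_pos']-[.4637,-.1877,.0929])).round(4),'F tool',(M.T@s['wrist_force']).round(1),s['width'].__round__(3),s['grip_force'])
t=read_camera('top')
for n in ['lens']:
  for m in masks_of(t,n)[:2]:print(n,round(m['score'],2),m['bbox'])
save(t,'tx');save(read_camera('side'),'sx');save(read_camera('wrist'),'wx')
E
python3 ext.py
```

```text
[ 0.0597  0.0005 -0.    ] F tool [-3.2 -2.2 -6.5] 0.364 44.67256486415863
lens 0.62 [404.3, 229.2, 440.3, 261.9]
```

drive_tool(
  rows=[
    [0, 0, 0, 0.014, 0, 0, 0.3],
    [0, 0, 0, 0.015, 0, 0, 0.3],
    [0, 0, 0, 0.014, 0, 0, 0.3],
    [0, 0, 0, 0.01, 0, 0, 0.3],
    [0, 0, 0, 0.005, 0, 0, 0.3],
    [0, 0, 0, 0.002, 0, 0, 0.3],
    [0, 0, 0, 0, 0, 0, 0.3],
    [0, 0, 0, 0, 0, 0, 0.3],
  ],
)

```text
time: 17.37
tool_pos: [0.4871, -0.0708, 0.0928]
tcp_rot: [2.42, 2.0, 0.001]
wrist_force: [-2.1, -2.7, 6.0]
width: 0.363
grip_force: 45.0
```

```bash
python3 ext.py; python3 - <<'E'
from h import *
p=read_camera('side');y=np.array([.189,.982]);S=np.array([.4992,-.020])
X=[[*(S+y*d),.118] for d in (-.2,-.08,-.17,-.05)];print('mouth, ring line(-.2)',proj(p,X).round(1).tolist())
print('top',proj(read_camera('top'),X).round(1).tolist())
u,v=proj(p,X)[0].astype(int)
a=cv2.resize(p['color'][v-55:v+45,u-50:u+50,::-1],None,fx=5.5,fy=5.5,interpolation=cv2.INTER_CUBIC);print(u-50,v-55)
cv2.imwrite('pics/v10.png',a)
E
```

```text
[ 0.1192  0.001  -0.    ] F tool [-3.  -1.6 -6. ] 0.363 44.9971067905426
lens 0.79 [369.9, 226.0, 496.7, 258.3]
mouth, ring line(-.2) [[329.2, 340.6], [323.1, 287.6], [327.5, 326.2], [321.8, 276.1]]
top [[496.2, 255.6], [431.2, 245.2], [480.0, 253.0], [414.9, 242.7]]
279 285
```

View pics/v10.png

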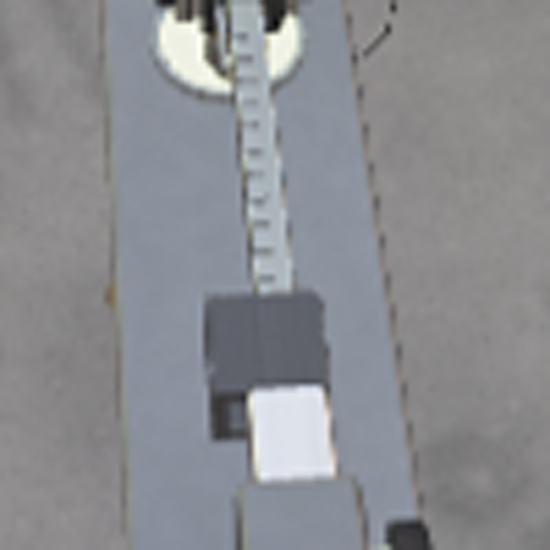

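drive_tool(
  rows=[
    [0, 0, 0, 0.0008, 0, 0, 0.3],
    [0, 0, 0, 0, 0, 0, 0.3],
    [0, 0, 0, 0, 0, 0, 0.3],
    [0, 0, 0, 0, 0, 0, 0.3],
    [0, 0, 0, 0, 0, 0, 0.3],
  ],
)

```text
time: 18.08
tool_pos: [0.4872, -0.0703, 0.0928]
tcp_rot: [2.42, 1.999, 0.001]
wrist_force: [-1.7, -3.4, 5.8]
width: 0.366
grip_force: 45.0
```

```bash
python3 ext.py; python3 - <<'E'
from h import *
p=read_camera('side');y=np.array([.189,.982]);S=np.array([.4992,-.020]);x=np.array([.982,-.189])
# sample brightness along the tick edge of the bar in crop coords (265,282)->(240,36), scale 5.5, org (279,285)
g=cv2.cvtColor(p['color'],cv2.COLOR_RGB2GRAY).astype(np.float32)
n=500;k=np.linspace(0,1,n);a=np.array([267,290.]);b=np.array([242,30.])
c=(a+(b-a)*k[:,None])/5.5+[279-.4,285-.4]
v=cv2.remap(g,c[:,0].astype(np.float32)[None],c[:,1].astype(np.float32)[None],cv2.INTER_CUBIC)[0]
from scipy.signal import find_peaks
i=find_peaks(-v,prominence=6)[0]
for z in (.115,.118,.121):
    print(z,[round(1000*float((atz(p,c[j],z)[:2]-S)@y)+200,1) for j in i])
E
```

```text
[ 1.197e-01  9.000e-04 -1.000e-04] F tool [-3.6 -1.  -5.8] 0.366 44.95194375514984
lens 0.64 [371.4, 224.4, 399.6, 255.1]
lens 0.29 [337.8, 324.8, 342.3, 322.8]
0.115 [14.0, 24.0, 34.7, 45.7, 54.3, 64.9, 74.9, 84.5, 94.3, 104.5]
0.118 [11.9, 21.8, 32.5, 43.4, 52.0, 62.5, 72.5, 82.0, 91.8, 101.9]
0.121 [9.7, 19.6, 30.2, 41.1, 49.6, 60.1, 70.0, 79.5, 89.2, 99.3]
```

```bash
python3 - <<'E'
from h import *
s=status.read_state();p=read_camera('wrist')
for m in masks_of(p,'cork_broken')[:2]:
    ys,xs=np.nonzero(m['mask']);print(m['score'],m['bbox'],atz(p,(xs.mean(),ys.mean()),.0295,s))
print(s['joint_vel'].round(3),s['width'],s['grip_force'])
print(workorder.finish_job())
E
```

```text
0.39 [236.0, 75.2, 405.1, 402.8] [ 0.49401591 -0.04673572  0.0295    ]
[ 0.001  0.    -0.    -0.001 -0.     0.002] 0.3642603020633884 44.95070457458496
the job is handed in; nothing more can be done
None
```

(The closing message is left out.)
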